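# Stand the round-bottomed decanter in its ring and close it with the cork ball

## Task

The washed decanter is dry: take it out of the slanted drying rest and lower it gently into its wooden ring stand so that it stands upright there by itself. Then set the cork ball on its mouth to keep the dust out, without tipping the decanter. Leave the other things on the bar where they are.

Things in the scene. Friction and masses are not known exactly. Their poses are not given: they have to be found in the camera images.
- decanter: clear glass decanter, no flat foot: a ball-shaped bulb, 92 mm across, and a round neck, 32 mm across (34 at the lip), straight from 58 mm to 138 mm from the bulb's centre, mouth at 146 mm. 0.3 kg. Origin: the bulb's centre; z up the neck. It starts leaning 32 degrees in the drying rest, neck towards the robot. In the ring, friction alone holds it at the angle at which it is let go.
- decanter_mouth (a point): centre of the decanter's mouth, in the plane of its lip; the hole is 28 mm in diameter; z runs out of the mouth
- drying_rest: oak plank, 176 x 116 mm, fixed to the bar, with three cork-headed pegs under the bulb and a shallow V-shaped fork of steel wire under the neck, 82 mm from the bulb's centre (it reaches 19 mm to each side of the neck's axis). Origin: on the bar under the bulb's centre, which lies 70 mm above it; the neck leans towards the rest's -x. The bulb passes 5 mm behind the fork when lifted straight up.
- ring_stand: loose turned ring of dark wood, 104 mm in diameter at the foot, 34 mm high, 0.4 kg, open in the middle: the bulb rests on its inner upper edge, 62 mm in diameter. Origin: on the bar at the ring's axis; z up. With the decanter seated the bulb's centre is 68 mm above this origin.
- ring_mouth (a point): centre of the ring stand's upper opening, 34 mm above the bar
- cork_ball: ball of cork, 46 mm in diameter, 15 g, resting on its small pedestal with its centre 38 mm above the bar. Origin: its centre. Seated on the decanter's mouth its centre is 18 mm above the lip.
- ball_rest: small hollow pedestal of dark wood for the cork ball, 22 mm high, 54 mm in diameter at the foot and 42 mm at the top, loose. Origin: on the bar at its axis.
- bottle_b: half-bottle of red wine standing behind the votive glass, 58 mm in diameter, 235 mm high; origin at the centre of its underside; z up. Leave it alone.
- votive: low bowl-shaped votive glass with a tealight in it, 74 mm in diameter, 43 mm high; origin at the centre of its underside; z up. Leave it alone.
- coaster: slate coaster, 67 x 67 x 6 mm, at the front left; origin at the centre of its underside. Leave it alone.
- matchbox: matchbox, 36 x 54 x 15 mm, at the front right; origin at the centre of its underside. Leave it alone.
There are look-alikes about, which are no part of the job. What is shaped like the cork_ball but blue or yellow is not meant.

How it is judged:
By the outcome, as a careful person would: the job done as asked, in the order asked, and still so for the second after the job is handed in, with the robot touching nothing.
It also fails if it takes over 61 s, if anything falls off the work surface, if the arm or the gripper's body presses on something with over 40 N, if the wrist force passes 120 N, or if a joint passes its speed limit or range.

## Robot

A 6-joint arm with a two-finger parallel gripper is mounted at the origin on a cart in front of the work surface, level with it; the furniture and walls round the work are solid. World frame = base frame: x ahead of the robot, y to its left, z up, the work surface at z = 0. Lengths are in m, angles in degrees, forces in N, time in s.
With the tool pointing down it reaches from about 0.35 to 0.875 m from the base axis. Payload 4.2 kg.
Tool frame: the origin (TCP) lies between the finger pads; the fingertips stand 8 mm ahead of it and the grasp point (between the pads) lies 11 mm behind it; z points along the fingers, y is the line along which they close (so a half turn about z gives the same grasp; the last joint's range is limited). The gripper opens to 87 mm and grips with 3 to 60 N. Pads are 19 mm wide; open, the fingers measure 117 mm over their backs; the gripper's body (75 mm by 190 mm) begins 51 mm behind the grasp point.
Start: joints at [-53.251, 22.042, 0.453, 0, -68.411, -14.817], TCP at [0.233, -0.58, 0.231] pointing down, gripper open.
Joint ranges: [-179.83, 179.83], [-69.29, 118.12], [-61.27, 80.66], [-181.25, 117.63], [-171.15, -9.14], [-177.46, 177.46]. Speed limits (degrees/s): [159.86, 159.86, 180, 180, 180, 180].

## Interface

Orientations are given as a 3x3 rotation matrix whose columns are the frame's x, y, z axes.
In Python, from station import sense, capture, camera_model, finish_job, find_in gives the robot as it stands. The module is installed in compiled form; this text tells all that it offers.
- The arm moves only by the tool arm_command, never from a script. Its argument "motion" is a list of rows, each a list of 7 numbers: the finger opening in mm, from 0 to 87, then the shift along the tool's x, y, z in mm, then the turn, a rotation vector about the tool's x, y, z in rad. In form: [[jaw, dx, dy, dz, rx, ry, rz], ...]. A call has 1 to 8 rows; each row shifts and turns the commanded pose from where the row before left it, along the tool's axes as they then stand; what a row does not reach is not made up. A row lasts 1/10 s, in which the tool goes at most 50 mm and 8.59 degrees, less where a joint would pass 70% of its speed; a pose out of reach is approached as far as the arm can. A call with a gripper value outside its range is refused whole. The fingers move at their own pace and stop on an object; the grip force is fixed at half the most. Time passes only in rows, so rows that do not move let the fingers close. It gives the time, the measured TCP pose, the force, the opening and the grip force at its end, in the units of the state.
- sense(): the state, without advancing time (a new reading comes with each control period).
- capture(name): name is "side" or "top" or "wrist"; returns the picture (480x640x3 uint8, red, green, blue); there is no depth.
- camera_model(name): a dict with "fx", "fy", "cx", "cy" (pixels), "k1" (the pictures are not rectified: a ray, as slopes to the right and down, at radius r is drawn at 1 + k1 r^2 times it, then the intrinsics apply), "R" (3x3) and "t" (3): a world point X has camera coordinates R X + t. Camera axes: x right, y down, z forward; pixel columns grow to the right and rows downward; lengths in m; the calibration is good to about 2 mm. A picture is of the moment at which its call begins: read the wrist's pose just before it. camera_model takes no time and is no camera call; for the wrist camera it gives the pose at the moment of the call.
- finish_job(): hands the job in; it is judged then, once.
Trained networks look in the newest picture that a camera, given by its name, has taken for a name from the list of things; names that differ only in an ending like _2 or _b are one class to them, and where a whole thing is asked for, a point or a joint stands for the part that bears it (a point fixed in the world has none). Each returns a list of dicts, best first, with "p" (0 to 1); they miss things now and then, are a little off and sometimes report something else, mostly with a low value. They report only what shows in the picture. A call takes as long as a camera call. They do not tell look-alikes from the thing itself.
- find_in(target, camera): "location" ([row, column] in pixels, amid what is visible of it).
The state is a dict: "time_s": time; "joints": joint angles; "joint_velocities": joint speeds; "effort": joint torques, N m; "tcp_pos": TCP position; "ee_rot": TCP orientation; "wrist_force": force on the tool from outside, world axes, zero at the start; "moment": the same for the moment, N m; "gripper_width": opening from 0.0 (shut) to 1.0 (fully open); "gripper_force": force on a finger pad.
Only numpy, scipy, OpenCV 4.12 (cv2) and the standard library are available. Lean on these libraries where they do the work, as an engineer would, in place of code of your own. Each camera call takes 0.05 s, during which the arm holds its last target. There are 200 camera calls.

## Working session

There is one attempt and no reset: what is moved stays moved. The work goes in short steps, Python scripts to look and compute and a tool call to move; the robot and the scene stay as the last step left them, time stands still between calls to the robot, and variables do not carry over. Pictures are saved under pics/ and viewed, at most 10 in all, crops included, and the job is handed in when it is done.

Besides the shell and the picture viewer there is one more tool, called after "Call:" in YAML: its name, and indented under it one key for each argument. arm_command: Moves the arm, as the interface text tells. Its arguments: {"type":"object","properties":{"motion":{"type":"array"}},"required":["motion"]}

```bash
mkdir -p pics; cat > h.py <<'E'
import numpy as np, cv2
from station import *
def ray(cam,rc,m=None):
    m=m or camera_model(cam); u=np.array([(rc[1]-m['cx'])/m['fx'],(rc[0]-m['cy'])/m['fy']])
    x=u.copy()
    for _ in range(30): x=u/(1+m['k1']*(x@x))
    R=np.array(m['R']);t=np.array(m['t'])
    d=R.T@np.array([x[0],x[1],1]);return -R.T@t,d/np.linalg.norm(d)
def atz(cam,rc,z,m=None):
    o,d=ray(cam,rc,m);return o+d*(z-o[2])/d[2]
def proj(cam,X,m=None):
    m=m or camera_model(cam);c=np.array(m['R'])@np.array(X)+np.array(m['t']);x=c[:2]/c[2];x=x*(1+m['k1']*(x@x))
    return [x[1]*m['fy']+m['cy'],x[0]*m['fx']+m['cx']]
def tri(r1,r2):
    (a,d),(b,e)=r1,r2
    A=np.stack([d,-e],1);s=np.linalg.lstsq(A,b-a,rcond=None)[0];p,q=a+s[0]*d,b+s[1]*e
    return (p+q)/2,np.linalg.norm(p-q)
def save(n,im,k=None):
    cv2.imwrite('pics/'+n+'.png',cv2.cvtColor(im,cv2.COLOR_RGB2BGR))
E
python3 - <<'E'
from h import *
np.set_printoptions(precision=4,suppress=True)
for c in ['side','top']:
    save(c+'0',capture(c)); m=camera_model(c);print(c,ray(c,(240,320)),m['fx'],m['k1'])
    for t in ['decanter','decanter_mouth','drying_rest','ring_stand','ring_mouth','cork_ball','ball_rest','bottle_b','votive']:
        print(t,[(np.round(f['location'],1).tolist(),round(f['p'],2)) for f in find_in(t,c)[:4]])
s=sense();print(s)
E
```

```text
side (array([0.3728, 1.274 , 0.7666]), array([ 0.1597, -0.8849, -0.4375])) 592.6935646056959 -0.06565840961428526
decanter [([216.5, 309.4], 0.6)]
decanter_mouth [([218.0, 309.2], 0.89)]
drying_rest [([244.0, 314.6], 0.96)]
ring_stand [([294.3, 367.4], 0.92), ([216.0, 311.5], 0.27)]
ring_mouth [([294.9, 368.1], 0.81)]
cork_ball [([328.2, 339.4], 0.74), ([342.8, 339.6], 0.71), ([319.3, 299.9], 0.58), ([340.5, 385.6], 0.54)]
ball_rest [([339.9, 340.5], 0.83), ([292.8, 371.1], 0.74)]
bottle_b [([236.0, 252.6], 0.78), ([244.8, 313.6], 0.68)]
votive [([277.3, 309.5], 0.92)]
top (array([0.4025, 0.0266, 1.3779]), array([ 0.1294, -0.008 , -0.9916])) 595.0671528187366 -0.20061720153899054
decanter []
decanter_mouth [([191.5, 433.0], 0.68), ([310.1, 457.3], 0.66)]
drying_rest [([218.7, 416.0], 0.58)]
ring_stand [([296.0, 313.9], 0.57)]
ring_mouth [([298.6, 315.1], 0.71), ([191.9, 434.4], 0.6), ([318.9, 184.7], 0.16)]
cork_ball [([224.3, 248.9], 0.73), ([310.8, 231.9], 0.6), ([269.9, 235.6], 0.58)]
ball_rest [([278.1, 244.7], 0.61)]
bottle_b [([161.5, 291.2], 0.78)]
votive [([209.3, 331.3], 0.64)]
{'time_s': 1.0, 'joints': array([-53.2506,  22.0402,   0.4516,  -0.0002, -68.4136, -14.8155]), 'joint_velocities': array([ 0.0034, -0.0829,  0.0821,  0.0683, -0.0583,  0.0213]), 'effort': array([ -0.0007, -39.0473,  18.7623,   4.2244,   0.0154,  -0.    ]), 'tcp_pos': array([ 0.2335, -0.5797,  0.2306]), 'ee_rot': array([[-0.9276, -0.3735, -0.    ],
       [-0.3735,  0.9276,  0.    ],
       [ 0.    ,  0.    , -1.    ]]), 'wrist_force': array([ 0.0289,  1.1453, -0.3709]), 'moment': array([-0.0251,  0.0249, -0.0203]), 'gripper_force': 0.0, 'gripper_width': 0.9998117240269986}
```

View pics/side0.png

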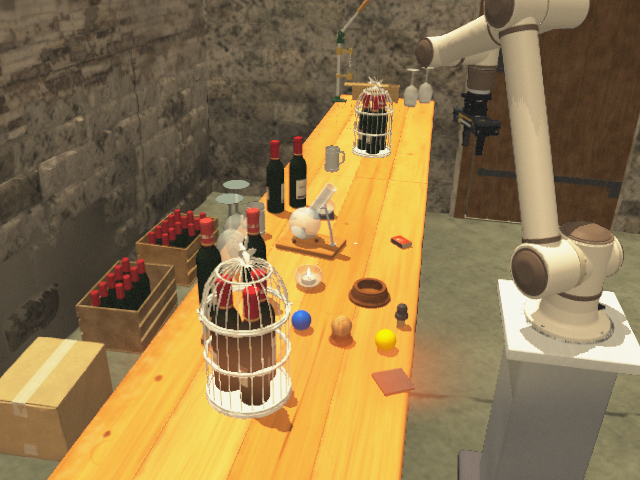

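View pics/top0.png

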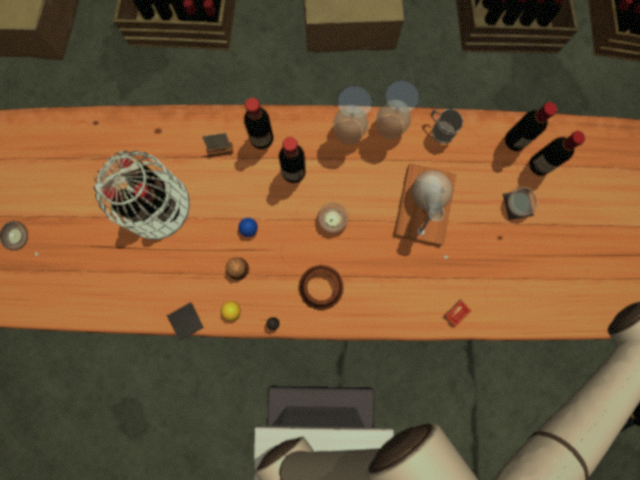

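The side picture shows three balls: brown (328,341), blue (320,301) and yellow (340,386). In the top picture they are at (268,236), (227,248) and (311,231). The brown one fits "cork". The decanter leans in its rest at top (188,433), and the ring is at top (287,321). I'll confirm these in one enlarged montage.

```bash
python3 - <<'E'
from h import *
T=cv2.imread('pics/top0.png');S=cv2.imread('pics/side0.png')
def cr(im,r,c,h,w,k): return cv2.resize(im[r:r+h,c:c+w],None,fx=k,fy=k,interpolation=cv2.INTER_CUBIC)
a=np.hstack([cr(T,155,390,100,75,4),cr(S,170,265,75,100,4)])  # 400x300, 300x400
E
python3 - <<'E'
from h import *
T=cv2.imread('pics/top0.png');S=cv2.imread('pics/side0.png')
def cr(im,r,c,k=4): return cv2.resize(im[r:r+75,c:c+100],None,fx=k,fy=k,interpolation=cv2.INTER_CUBIC)
T2=cr(T,162,380);
o=np.vstack([np.hstack([T2,cr(S,175,260)]),np.hstack([cr(T,245,230+20),cr(S,280,310)])])
cv2.imwrite('pics/m1.png',o)
E
```

```text
Traceback (most recent call last):
ValueError: all the input array dimensions except for the concatenation axis must match exactly, but along dimension 0, the array at index 0 has size 400 and the array at index 1 has size 300
```

View pics/m1.png

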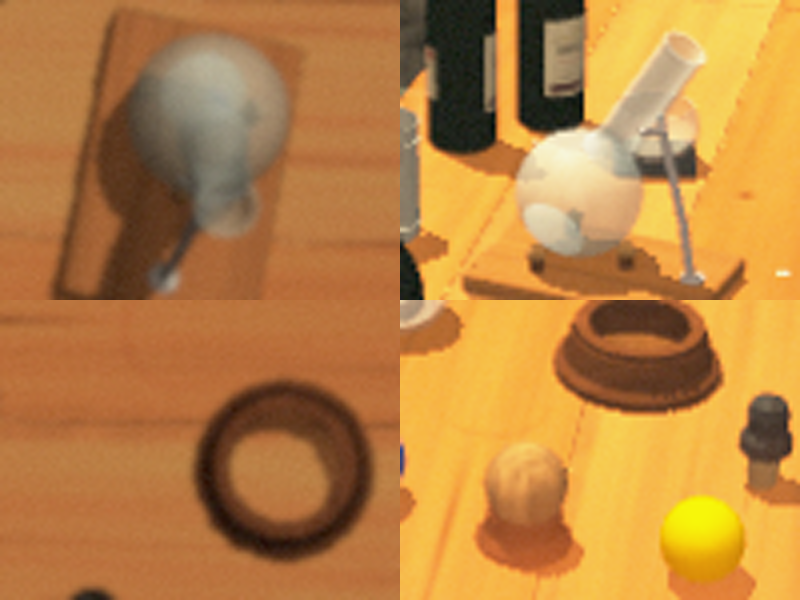

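```bash
python3 - <<'E'
from h import *
np.set_printoptions(precision=4,suppress=True)
b,e=tri(ray('top',(190,432.5)),ray('side',(223,304.5)));print('bulb',b,e,atz('top',(190,432.5),.07),atz('side',(223,304.5),.07))
m,e=tri(ray('top',(214.5,437)),ray('side',(187.5,331.8)));print('mouth',m,e)
d=m-b;print(np.linalg.norm(d),np.degrees(np.arccos(d[2]/np.linalg.norm(d))),np.degrees(np.arctan2(d[1],d[0])))
P=[atz('top',p,.012) for p in [(166,411),(175,455.5),(245,443),(236,398)]]
for i in range(4):
  q=P[(i+1)%4]-P[i];print('edge',np.linalg.norm(q),np.degrees(np.arctan2(q[1],q[0])))
print('plank c',np.mean(P,0))
print('ring',atz('top',(287.5,321),.0),atz('side',(294.5,369),.012))
print('ball',tri(ray('top',(268,236)),ray('side',(326,341.5))),atz('top',(268,236),.038),atz('side',(326,341.5),.038))
print('votive',atz('top',(220,332),.02),'bottle base',atz('side',(210,299),0),atz('top',(176,294),.05), 'match',atz('top',(313,457),.01))
for c,n in [('top','wrist')]: 
  mm=camera_model('wrist');s=sense();R=np.array(s['ee_rot']);o,dd=ray('wrist',(240,320));print('wristcam in tool',R.T@(o-s['tcp_pos']),R.T@dd, (R.T@np.array(mm['R']).T))
E
```

```text
bulb [ 0.6919 -0.237   0.0681] 7.885158285518299e-05 [ 0.6914 -0.2366  0.07  ] [ 0.6911 -0.2328  0.07  ]
mouth [ 0.6142 -0.2211  0.1899] 0.00017213073233576052
0.1453883872110221 33.08693643479699 168.43764144597145
edge 0.10872959256504389 -100.15378534669387
edge 0.17147621424971238 168.90416723920217
edge 0.10770851753779072 79.67975390909426
edge 0.17114955480376415 -10.755621594114904
plank c [ 0.6676 -0.2349  0.012 ]
ring [0.4715 0.0113 0.    ] [0.4728 0.0193 0.012 ]
ball (array([0.5114, 0.2054, 0.0363]), np.float64(0.002530099166148543)) [0.5099 0.205  0.038 ] [0.5123 0.2078 0.038 ]
votive [ 0.6267 -0.0114  0.02  ] bottle base [ 0.7627 -0.4812  0.    ] [0.7224 0.0776 0.05  ] match [ 0.4162 -0.3044  0.01  ]
wristcam in tool [ 0.0706 -0.0004 -0.1546] [-0.2552  0.0101  0.9668] [[ 0.0004 -0.9665 -0.2566]
 [ 1.      0.0002  0.0006]
 [-0.0005 -0.2566  0.9665]]
```

The brown wood-grained ball is the cork ball. The blue and yellow ones are look-alikes. The decanter fits its description: 145 mm from bulb to mouth, 33° lean, bulb at z 0.068. Next I'll plan a grasp in line with the neck.

```bash
cat >> h.py <<'E'
from scipy.spatial.transform import Rotation as Ro
def plan(P,R,n,jaw,s=None):
    """rows from the present pose to P,R in n rows, rounded"""
    s=s or sense();p=np.array(s['tcp_pos']);r=np.array(s['ee_rot']);P=np.array(P,float)
    w=np.round(Ro.from_matrix(r.T@R).as_rotvec()/n,3);p0=p.copy();rows=[]
    for i in range(n):
        t=np.round(r.T@(p0+(P-p0)*(i+1)/n-p)*1000,1 if n*0+np.linalg.norm(P-p0)/n<.01 else 0)
        rows.append([jaw]+t.tolist()+w.tolist());p=p+r@t/1000;r=r@Ro.from_rotvec(w).as_matrix()
    for i in range(0,n,8): print(str(rows[i:i+8]).replace('.0,',','))
    print('end err mm',(p-P)*1000)
def frame(z,y):
    z=np.array(z,float);z/=np.linalg.norm(z);y=np.array(y,float);y-=z*(y@z);y/=np.linalg.norm(y)
    return np.stack([np.cross(y,z),y,z],1)
az=np.radians(168.7);A=np.array([np.sin(np.radians(32))*np.cos(az),np.sin(np.radians(32))*np.sin(az),np.cos(np.radians(32))])
B=np.array([.691,-.2355,.07])
Rg=frame(-A,[.196,.981,0])
def st():
    s=sense();np.set_printoptions(precision=4,suppress=True);print(s['time_s'],s['tcp_pos'],s['joints'],s['wrist_force'],s['gripper_width']*87,s['gripper_force']);return s
E
python3 - <<'E'
from h import *
st();G=B+.116*A;print(G)
plan(G+A*.12-.011*A,Rg,24,87)
E
```

```text
1.0 [ 0.2335 -0.5797  0.2306] [-53.2506  22.0402   0.4516  -0.0002 -68.4136 -14.8155] [ 0.0289  1.1453 -0.3709] 86.98361999034887 0.0
[ 0.6307 -0.2235  0.1684]
[[87, -19, 9, -1, 0.007, -0.023, 0.024], [87, -19, 9, -1, 0.007, -0.023, 0.024], [87, -18, 10, -1, 0.007, -0.023, 0.024], [87, -18, 10, 0, 0.007, -0.023, 0.024], [87, -18, 11, 0, 0.007, -0.023, 0.024], [87, -18, 11, 1, 0.007, -0.023, 0.024], [87, -17, 12, 1, 0.007, -0.023, 0.024], [87, -18, 12, 1, 0.007, -0.023, 0.024]]
[[87, -16, 12, 1, 0.007, -0.023, 0.024], [87, -17, 13, 2, 0.007, -0.023, 0.024], [87, -16, 13, 2, 0.007, -0.023, 0.024], [87, -16, 13, 2, 0.007, -0.023, 0.024], [87, -15, 14, 3, 0.007, -0.023, 0.024], [87, -15, 15, 3, 0.007, -0.023, 0.024], [87, -15, 14, 3, 0.007, -0.023, 0.024], [87, -14, 15, 3, 0.007, -0.023, 0.024]]
[[87, -13, 16, 3, 0.007, -0.023, 0.024], [87, -14, 16, 4, 0.007, -0.023, 0.024], [87, -12, 16, 4, 0.007, -0.023, 0.024], [87, -13, 16, 4, 0.007, -0.023, 0.024], [87, -11, 17, 4, 0.007, -0.023, 0.024], [87, -12, 17, 5, 0.007, -0.023, 0.024], [87, -10, 18, 4, 0.007, -0.023, 0.024], [87, -11, 17, 5, 0.007, -0.023, 0.024]]
end err mm [ 0.3719 -0.2965 -0.0819]
```

Call:
arm_command:
  motion:
    - [87, -19, 9, -1, 0.007, -0.023, 0.024]
    - [87, -19, 9, -1, 0.007, -0.023, 0.024]
    - [87, -18, 10, -1, 0.007, -0.023, 0.024]
    - [87, -18, 10, 0, 0.007, -0.023, 0.024]
    - [87, -18, 11, 0, 0.007, -0.023, 0.024]
    - [87, -18, 11, 1, 0.007, -0.023, 0.024]
    - [87, -17, 12, 1, 0.007, -0.023, 0.024]
    - [87, -18, 12, 1, 0.007, -0.023, 0.024]

```text
time_s: 1.8
tcp_pos: [0.3477, -0.456, 0.2406]
ee_rot: [[-0.964, -0.184, 0.192], [-0.188, 0.982, -0.002], [-0.188, -0.038, -0.981]]
wrist_force: [0.1, -0.6, 0.0]
gripper_width: 1.0
gripper_force: 0.0
```

Call:
arm_command:
  motion:
    - [87, -16, 12, 1, 0.007, -0.023, 0.024]
    - [87, -17, 13, 2, 0.007, -0.023, 0.024]
    - [87, -16, 13, 2, 0.007, -0.023, 0.024]
    - [87, -16, 13, 2, 0.007, -0.023, 0.024]
    - [87, -15, 14, 3, 0.007, -0.023, 0.024]
    - [87, -15, 15, 3, 0.007, -0.023, 0.024]
    - [87, -15, 14, 3, 0.007, -0.023, 0.024]
    - [87, -14, 15, 3, 0.007, -0.023, 0.024]

```text
time_s: 2.6
tcp_pos: [0.4613, -0.3346, 0.2511]
ee_rot: [[-0.928, 0.014, 0.372], [-0.001, 0.999, -0.04], [-0.372, -0.038, -0.927]]
wrist_force: [-0.0, 0.0, 0.2]
gripper_width: 1.0
gripper_force: 0.0
```

Call:
arm_command:
  motion:
    - [87, -13, 16, 3, 0.007, -0.023, 0.024]
    - [87, -14, 16, 4, 0.007, -0.023, 0.024]
    - [87, -12, 16, 4, 0.007, -0.023, 0.024]
    - [87, -13, 16, 4, 0.007, -0.023, 0.024]
    - [87, -11, 17, 4, 0.007, -0.023, 0.024]
    - [87, -12, 17, 5, 0.007, -0.023, 0.024]
    - [87, -10, 18, 4, 0.007, -0.023, 0.024]
    - [87, -11, 17, 5, 0.007, -0.023, 0.024]

```text
time_s: 3.4
tcp_pos: [0.575, -0.2115, 0.2612]
ee_rot: [[-0.823, 0.208, 0.528], [0.176, 0.978, -0.112], [-0.54, 0.001, -0.842]]
wrist_force: [0.5, -0.3, 1.2]
gripper_width: 0.997
gripper_force: 0.0
```

Call:
arm_command:
  motion:
    - [87, 0, 0, 0, 0, 0, 0]
    - [87, 0, 0, 0, 0, 0, 0]

```text
time_s: 3.6
tcp_pos: [0.5742, -0.2122, 0.2605]
ee_rot: [[-0.825, 0.207, 0.526], [0.175, 0.978, -0.111], [-0.538, 0.0, -0.843]]
wrist_force: [-0.7, -0.1, -0.6]
gripper_width: 1.0
gripper_force: 0.0
```

```bash
python3 - <<'E'
from h import *
s=st();print(s['ee_rot'].T@Rg)
m=camera_model('wrist');im=capture('wrist');save('w1r',im)
for t in ['decanter_mouth','decanter']: print(t,[(f['location'],f['p']) for f in find_in(t,'wrist')[:3]])
for k in (0,.058,.138,.146):
  X=B+k*A;q=proj('wrist',X,m);print(k,q);cv2.circle(im,(int(q[1]),int(q[0])),3,(255,0,0),-1)
save('w1',im)
G=B+.116*A
plan(G-.011*A,Rg,8,87)
E
```

```text
3.6 [ 0.5742 -0.2122  0.2605] [  -3.0688    5.9964  -28.2169   11.7387  -24.0092 -108.2502] [-0.6837 -0.0858 -0.6234] 86.97286669489536 0.0
[[ 0.9999  0.0095  0.0094]
 [-0.0096  0.9999  0.0058]
 [-0.0093 -0.0058  0.9999]]
decanter_mouth [([214.9, 318.6], 0.58)]
decanter [([213.1, 319.4], 0.89)]
0 [np.float64(205.48395598420592), np.float64(317.94773621733725)]
0.058 [np.float64(219.58879566203814), np.float64(317.87252107956675)]
0.138 [np.float64(249.35128339448), np.float64(317.71408415836174)]
0.146 [np.float64(253.36567827555834), np.float64(317.6927424728715)]
[[87, 0, 0, 15, -0.001, 0.001, -0.001], [87, 0, 0, 15, -0.001, 0.001, -0.001], [87, 1, 1, 15, -0.001, 0.001, -0.001], [87, -0, -0, 15, -0.001, 0.001, -0.001], [87, -0, -0, 15, -0.001, 0.001, -0.001], [87, 0, -0, 15, -0.001, 0.001, -0.001], [87, 0, 0, 15, -0.001, 0.001, -0.001], [87, 0, 0, 15, -0.001, 0.001, -0.001]]
end err mm [ 0.2812 -0.2539  0.2141]
```

View pics/w1.png

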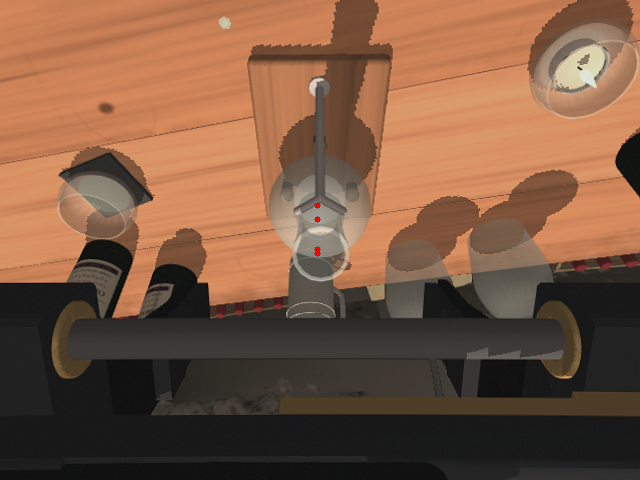

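```bash
python3 - <<'E'
from h import *
s=sense();R=s['ee_rot'];p=s['tcp_pos']
for z in (8,-11,-30,-50,-62,-80,-100):
  print(z,[np.round(proj('wrist',p+R@np.array([0,y,z])/1e3)).tolist() for y in (-43.5,0,43.5)])
E
```

```text
8 [[304.0, 211.0], [304.0, 317.0], [304.0, 424.0]]
-11 [[325.0, 198.0], [325.0, 317.0], [325.0, 437.0]]
-30 [[352.0, 183.0], [351.0, 318.0], [352.0, 453.0]]
-50 [[388.0, 161.0], [388.0, 318.0], [389.0, 475.0]]
-62 [[417.0, 144.0], [416.0, 318.0], [417.0, 493.0]]
-80 [[474.0, 109.0], [473.0, 319.0], [474.0, 528.0]]
-100 [[572.0, 51.0], [570.0, 319.0], [573.0, 588.0]]
```

The lip ring is at (253,320) and the bulb is centred at about (205,320), which matches the model to within about 1 mm. I'll shift +1 mm in y and go in.

Call:
arm_command:
  motion:
    - [87, 0, 1, 15, -0.001, 0.001, -0.001]
    - [87, 0, 0, 15, -0.001, 0.001, -0.001]
    - [87, 1, 1, 15, -0.001, 0.001, -0.001]
    - [87, 0, 0, 15, -0.001, 0.001, -0.001]
    - [87, 0, 0, 15, -0.001, 0.001, -0.001]
    - [87, 0, 0, 15, -0.001, 0.001, -0.001]
    - [87, 0, 0, 15, -0.001, 0.001, -0.001]
    - [87, 0, 0, 15, -0.001, 0.001, -0.001]

```text
time_s: 4.55
tcp_pos: [0.6374, -0.2244, 0.1589]
ee_rot: [[-0.83, 0.198, 0.522], [0.169, 0.98, -0.103], [-0.532, 0.003, -0.847]]
wrist_force: [-0.7, 0.1, -0.3]
gripper_width: 1.001
gripper_force: 0.0
```

Call:
arm_command:
  motion:
    - [87, 0, 0, 0, 0, 0, 0]
    - [60, 0, 0, 0, 0, 0, 0]
    - [50, 0, 0, 0, 0, 0, 0]
    - [42, 0, 0, 0, 0, 0, 0]
    - [38, 0, 0, 0, 0, 0, 0]
    - [35, 0, 0, 0, 0, 0, 0]

```text
time_s: 5.15
tcp_pos: [0.6371, -0.2233, 0.1597]
ee_rot: [[-0.83, 0.197, 0.522], [0.168, 0.98, -0.102], [-0.532, 0.003, -0.847]]
wrist_force: [0.2, 0.3, 0.2]
gripper_width: 0.631
gripper_force: 0.0
```

Call:
arm_command:
  motion:
    - [30, 0, 0, 0, 0, 0, 0]
    - [25, 0, 0, 0, 0, 0, 0]
    - [20, 0, 0, 0, 0, 0, 0]
    - [20, 0, 0, 0, 0, 0, 0]

```text
time_s: 5.55
tcp_pos: [0.6373, -0.2233, 0.1593]
ee_rot: [[-0.83, 0.197, 0.522], [0.168, 0.98, -0.102], [-0.532, 0.003, -0.847]]
wrist_force: [-0.4, 1.0, 1.0]
gripper_width: 0.36
gripper_force: 30.0
```

```bash
python3 - <<'E'
from h import *
s=st();print(s['ee_rot'])
save('w2',capture('wrist'))
p=s['tcp_pos'];plan(p+[0,0,.02],s['ee_rot'],4,20);
E
```

```text
5.55 [ 0.6373 -0.2233  0.1593] [  -5.0435   18.5627  -30.8252   20.3339   -9.1814 -115.5366] [-0.3602  1.0464  0.9527] 31.280707533944742 29.99576758593321
[[-0.8299  0.1966  0.5221]
 [ 0.1683  0.9805 -0.1017]
 [-0.5319  0.0034 -0.8468]]
[[20, -2.7, 0, -4.2, -0, -0, -0.0], [20, -2.6, 0, -4.3, -0, -0, -0.0], [20, -2.7, 0, -4.2, -0, -0, -0.0], [20, -2.7, 0.1, -4.2, -0, -0, -0.0]]
end err mm [ 0.0518  0.0318 -0.0003]
```

View pics/w2.png

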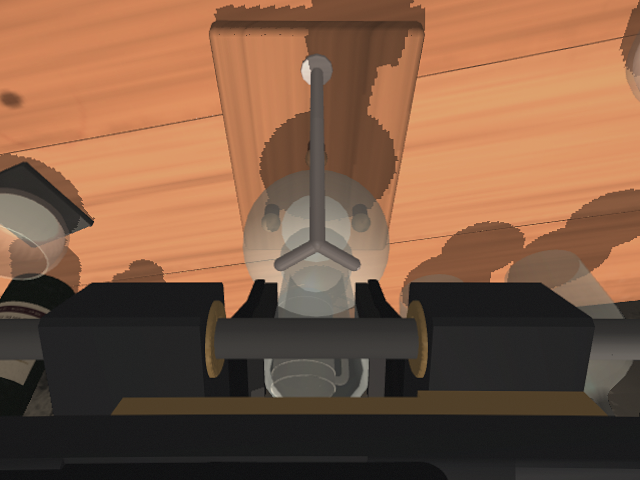

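The neck is gripped (31 mm wide, 30 N), and the fork is free in front of the fingertips. Joint 5 is near its limit. Lifting should move it away, so I'll lift gently and check.

Call:
arm_command:
  motion:
    - [20, -2.7, 0, -4.2, 0, 0, 0]
    - [20, -2.6, 0, -4.3, 0, 0, 0]
    - [20, -2.7, 0, -4.2, 0, 0, 0]
    - [20, -2.7, 0, -4.2, 0, 0, 0]
    - [20, 0, 0, 0, 0, 0, 0]

```text
time_s: 6.1
tcp_pos: [0.6376, -0.2235, 0.18]
ee_rot: [[-0.829, 0.197, 0.523], [0.168, 0.98, -0.102], [-0.533, 0.003, -0.846]]
wrist_force: [0.8, 0.2, -2.9]
gripper_width: 0.361
gripper_force: 30.0
```

```bash
python3 - <<'E'
from h import *
s=st();print(s['ee_rot'],s['moment'])
p=np.array(s['tcp_pos']);print(p-[.6373,-.2233,.1593]);d=np.array([.981,-.196,0])*.008
plan(np.array([.6373,-.2233,.1593])+[0,0,.14]+d,s['ee_rot'],14,20);
E
```

```text
6.1 [ 0.6376 -0.2235  0.18  ] [  -4.5182   17.1734  -27.5181   14.76    -13.7341 -110.248 ] [ 0.7505  0.2306 -2.9223] 31.392886685870028 29.997232826426625
[[-0.8295  0.1968  0.5227]
 [ 0.1683  0.9804 -0.102 ]
 [-0.5325  0.0034 -0.8464]] [0.2589 1.6796 0.0382]
[ 0.0003 -0.0002  0.0207]
[[20, -5, 0, -6.9, 0, 0, 0.0], [20, -5, 0.1, -6.9, 0, 0, 0.0], [20, -5, 0, -7, 0, 0, 0.0], [20, -5, 0.1, -6.9, 0, 0, 0.0], [20, -5, -0, -6.9, 0, 0, 0.0], [20, -5, 0, -6.9, 0, 0, 0.0], [20, -5, 0.1, -6.9, 0, 0, 0.0], [20, -5, 0, -7, 0, 0, 0.0]]
[[20, -5, 0.1, -6.9, 0, 0, 0.0], [20, -5, -0, -6.9, 0, 0, 0.0], [20, -5, 0, -6.9, 0, 0, 0.0], [20, -5, 0.1, -6.9, 0, 0, 0.0], [20, -5, 0, -7, 0, 0, 0.0], [20, -5, 0.1, -6.9, 0, 0, 0.0]]
end err mm [-0.0335  0.0537 -0.0107]
```

Call:
arm_command:
  motion:
    - [20, -5, 0, -7, 0, 0, 0]
    - [20, -5, 0, -7, 0, 0, 0]
    - [20, -5, 0, -7, 0, 0, 0]
    - [20, -5, 0, -7, 0, 0, 0]
    - [20, -5, 0, -7, 0, 0, 0]
    - [20, -5, 0, -7, 0, 0, 0]
    - [20, -5, 0, -7, 0, 0, 0]
    - [20, -5, 0, -7, 0, 0, 0]

```text
time_s: 6.9
tcp_pos: [0.6411, -0.2245, 0.2485]
ee_rot: [[-0.83, 0.197, 0.522], [0.168, 0.98, -0.102], [-0.531, 0.003, -0.847]]
wrist_force: [-0.6, -0.5, -3.2]
gripper_width: 0.359
gripper_force: 30.0
```

Call:
arm_command:
  motion:
    - [20, -5, 0, -7, 0, 0, 0]
    - [20, -5, 0, -7, 0, 0, 0]
    - [20, -5, 0, -7, 0, 0, 0]
    - [20, -5, 0, -7, 0, 0, 0]
    - [20, -5, 0, -7, 0, 0, 0]
    - [20, -5, 0, -7, 0, 0, 0]
    - [20, 0, 0, 0, 0, 0, 0]

```text
time_s: 7.6
tcp_pos: [0.6452, -0.2254, 0.3017]
ee_rot: [[-0.828, 0.196, 0.525], [0.168, 0.981, -0.102], [-0.535, 0.003, -0.845]]
wrist_force: [0.3, -0.8, -2.8]
gripper_width: 0.361
gripper_force: 30.0
```

```bash
python3 - <<'E'
from h import *
s=st();R=s['ee_rot'];p=np.array(s['tcp_pos']);print(s['moment'])
for c in ('side','top'): save(c+'1',capture(c))
im=capture('side')
# predicted bulb & mouth if unslipped
dR=R@Rg.T
for k in (0,.146):
  X=p+R@np.array([0,0,-.011])+(.116-k)*R[:,2]; print(X,proj('side',X),proj('top',X))
q=proj('side',p)
r,c=int(q[0])-100,int(q[1])-133
a=cv2.resize(im[r:r+200,c:c+267],(534,400),interpolation=cv2.INTER_CUBIC)
t=cv2.cvtColor(cv2.imread('pics/top1.png'),cv2.COLOR_BGR2RGB)
print(r,c);
b=cv2.resize(t[240:340,270:370],(266,266)) ;o=np.zeros((400,800,3),np.uint8);o[:,:534]=a;o[:266,534:]=b
save('m2',o)
E
```

```text
7.6 [ 0.6452 -0.2254  0.3017] [  -4.1819   11.3239  -13.5623    6.7036  -33.1433 -101.7627] [ 0.2695 -0.7596 -2.7654] 31.441169356630315 29.997119600884616
[ 0.2559  1.6471 -0.0194]
[ 0.7003 -0.2362  0.213 ] [np.float64(174.8492322561428), np.float64(302.26274071145065)] [np.float64(170.8372190694045), np.float64(445.89087581854585)]
[ 0.6237 -0.2212  0.3364] [np.float64(134.86556290896692), np.float64(330.2116847536134)] [np.float64(195.3529002826518), np.float64(453.4062651406912)]
46 189
```

View pics/m2.png

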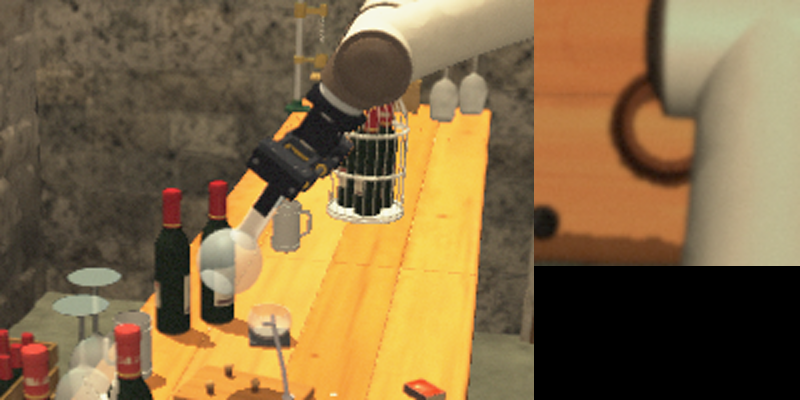

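The decanter is clear of the rest. The bulb is at about crop (231,261), as predicted with no slip. Next I'll lift a little more, then go upright over the ring.

```bash
python3 - <<'E'
from h import *
s=sense();s=dict(s)
print(atz('top',(289,320),.034))
plan(s['tcp_pos']+[0,0,.04],s['ee_rot'],4,20,s)
s['tcp_pos']=s['tcp_pos']+[0,0,.04]
plan([.4715,.0113,.33],frame([0,0,-1],[0,1,0]),24,20,s)
E
```

```text
[0.46632802 0.01389285 0.034     ]
[[20, -5.3, 0, -8.5, 0, 0, 0.0], [20, -5.3, 0.1, -8.5, 0, 0, 0.0], [20, -5.3, 0, -8.4, 0, 0, 0.0], [20, -5.3, 0, -8.5, 0, 0, 0.0]]
end err mm [-0.01227306 -0.03552686 -0.01677118]
[[20, 8, 8, -4, -0.002, 0.023, -0.008], [20, 8, 9, -5, -0.002, 0.023, -0.008], [20, 8, 8, -4, -0.002, 0.023, -0.008], [20, 7, 8, -4, -0.002, 0.023, -0.008], [20, 8, 9, -3, -0.002, 0.023, -0.008], [20, 8, 9, -4, -0.002, 0.023, -0.008], [20, 8, 8, -3, -0.002, 0.023, -0.008], [20, 8, 9, -3, -0.002, 0.023, -0.008]]
[[20, 8, 9, -3, -0.002, 0.023, -0.008], [20, 8, 9, -2, -0.002, 0.023, -0.008], [20, 8, 9, -3, -0.002, 0.023, -0.008], [20, 8, 9, -2, -0.002, 0.023, -0.008], [20, 8, 9, -2, -0.002, 0.023, -0.008], [20, 8, 9, -2, -0.002, 0.023, -0.008], [20, 7, 9, -2, -0.002, 0.023, -0.008], [20, 8, 9, -1, -0.002, 0.023, -0.008]]
[[20, 8, 10, -1, -0.002, 0.023, -0.008], [20, 8, 9, -1, -0.002, 0.023, -0.008], [20, 7, 10, -1, -0.002, 0.023, -0.008], [20, 8, 9, -1, -0.002, 0.023, -0.008], [20, 7, 10, -0, -0.002, 0.023, -0.008], [20, 8, 9, -1, -0.002, 0.023, -0.008], [20, 7, 10, 0, -0.002, 0.023, -0.008], [20, 7, 10, 0, -0.002, 0.023, -0.008]]
end err mm [0.43704168 0.12832131 0.44315808]
```

Call:
arm_command:
  motion:
    - [20, -5.3, 0, -8.5, 0, 0, 0]
    - [20, -5.3, 0, -8.5, 0, 0, 0]
    - [20, -5.3, 0, -8.5, 0, 0, 0]
    - [20, -5.3, 0, -8.5, 0, 0, 0]

```text
time_s: 8.15
tcp_pos: [0.6443, -0.2254, 0.341]
ee_rot: [[-0.83, 0.197, 0.523], [0.168, 0.98, -0.102], [-0.533, 0.003, -0.846]]
wrist_force: [0.5, -0.1, -3.7]
gripper_width: 0.359
gripper_force: 30.0
```

Call:
arm_command:
  motion:
    - [20, 8, 8, -4, -0.002, 0.023, -0.008]
    - [20, 8, 9, -5, -0.002, 0.023, -0.008]
    - [20, 8, 8, -4, -0.002, 0.023, -0.008]
    - [20, 7, 8, -4, -0.002, 0.023, -0.008]
    - [20, 8, 9, -3, -0.002, 0.023, -0.008]
    - [20, 8, 9, -4, -0.002, 0.023, -0.008]
    - [20, 8, 8, -3, -0.002, 0.023, -0.008]
    - [20, 8, 9, -3, -0.002, 0.023, -0.008]

```text
time_s: 8.95
tcp_pos: [0.5861, -0.1456, 0.3365]
ee_rot: [[-0.923, 0.133, 0.361], [0.119, 0.991, -0.059], [-0.366, -0.011, -0.931]]
wrist_force: [0.2, 0.2, -3.7]
gripper_width: 0.361
gripper_force: 30.0
```

Call:
arm_command:
  motion:
    - [20, 8, 9, -3, -0.002, 0.023, -0.008]
    - [20, 8, 9, -2, -0.002, 0.023, -0.008]
    - [20, 8, 9, -3, -0.002, 0.023, -0.008]
    - [20, 8, 9, -2, -0.002, 0.023, -0.008]
    - [20, 8, 9, -2, -0.002, 0.023, -0.008]
    - [20, 8, 9, -2, -0.002, 0.023, -0.008]
    - [20, 7, 9, -2, -0.002, 0.023, -0.008]
    - [20, 8, 9, -1, -0.002, 0.023, -0.008]

```text
time_s: 9.75
tcp_pos: [0.5291, -0.0673, 0.3337]
ee_rot: [[-0.98, 0.067, 0.188], [0.063, 0.998, -0.026], [-0.189, -0.014, -0.982]]
wrist_force: [-0.2, -0.5, -4.4]
gripper_width: 0.363
gripper_force: 30.0
```

Call:
arm_command:
  motion:
    - [20, 8, 10, -1, -0.002, 0.023, -0.008]
    - [20, 8, 9, -1, -0.002, 0.023, -0.008]
    - [20, 7, 10, -1, -0.002, 0.023, -0.008]
    - [20, 8, 9, -1, -0.002, 0.023, -0.008]
    - [20, 7, 10, 0, -0.002, 0.023, -0.008]
    - [20, 8, 9, -1, -0.002, 0.023, -0.008]
    - [20, 7, 10, 0, -0.002, 0.023, -0.008]
    - [20, 7, 10, 0, -0.002, 0.023, -0.008]

```text
time_s: 10.55
tcp_pos: [0.4717, 0.0121, 0.3309]
ee_rot: [[-1.0, 0.002, 0.005], [0.002, 1.0, -0.004], [-0.005, -0.004, -1.0]]
wrist_force: [-0.2, -0.4, -3.3]
gripper_width: 0.358
gripper_force: 30.0
```

Call:
arm_command:
  motion:
    - [20, 0, 0, 0, 0, 0, 0]
    - [20, 0, 0, 0, 0, 0, 0]

```text
time_s: 10.75
tcp_pos: [0.4723, 0.0114, 0.3309]
ee_rot: [[-1.0, 0.002, 0.007], [0.002, 1.0, -0.004], [-0.007, -0.004, -1.0]]
wrist_force: [-0.3, 0.0, -4.0]
gripper_width: 0.361
gripper_force: 30.0
```

```bash
python3 - <<'E'
from h import *
s=st();print(s['ee_rot']);m=camera_model('wrist');
w=capture('wrist');S=capture('side');save('w3',w);save('s3',S)
for z,n in ((.034,'ring_mouth'),(.017,'ring_stand')): print(n,[(f['location'],round(f['p'],2),atz('wrist',f['location'],z,m)) for f in find_in(n,'wrist')[:2]])
p=s['tcp_pos'];R=s['ee_rot'];X=p+R[:,2]*(.105);print('bulb pred',X,proj('wrist',X,m),proj('side',X))
q=proj('side',p);r,c=int(q[0])-40,int(q[1])-40
print(r,c)
o=np.zeros((480,800,3),np.uint8);o[:,:480]=w[:,80:560];o[:,480:]=cv2.resize(S[r:r+120,c:c+80],(320,480),interpolation=cv2.INTER_CUBIC);save('m3',o)
E
```

```text
10.75 [0.4723 0.0114 0.3309] [  21.4122    3.2075   -9.9899    0.3923  -76.5344 -111.6268] [-0.3104  0.0028 -4.0059] 31.40513176146497 29.99765183776617
[[-1.      0.0022  0.0068]
 [ 0.0022  1.     -0.0045]
 [-0.0068 -0.0045 -1.    ]]
ring_mouth [([165.2, 319.2], 0.63, array([0.4424, 0.0131, 0.034 ])), ([282.4, 82.9], 0.32, array([ 0.5721, -0.2509,  0.034 ]))]
ring_stand [([159.8, 320.6], 0.79, array([0.4383, 0.0147, 0.017 ]))]
bulb pred [0.4731 0.011  0.2259] [np.float64(242.96781994088897), np.float64(316.68934487051837)] [np.float64(213.32005849554685), np.float64(375.1188549397091)]
130 338
```

View pics/m3.png

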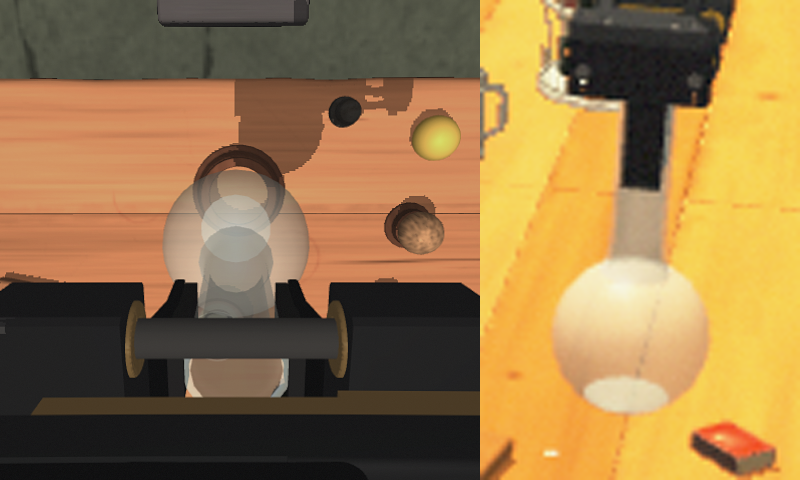

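The decanter hangs upright with the bulb at (242,316), as predicted. The ring shows below it at about cols 274–365, top row 145. I'll fit its foot circle in this view.

```bash
python3 - <<'E'
from h import *
from scipy.optimize import least_squares
m=camera_model('wrist');a=np.linspace(0,2*np.pi,181)
def ext(xy,cam,mm):
    q=np.array([proj(cam,[xy[0]+.052*np.cos(t),xy[1]+.052*np.sin(t),0.001],mm) for t in a]);return q[:,0].min(),q[:,0].max(),q[:,1].min(),q[:,1].max()
f=lambda v:[(lambda e:[e[0]-145,e[2]-274,e[3]-365])(ext(v,'wrist',m))][0]
r=least_squares(f,[.47,.011],diff_step=1e-3);print('ring wrist',r.x,r.fun)
mt=camera_model('top');f=lambda v:np.array(ext(v,'top',mt))-[265,310,298.75,343.25]
r=least_squares(f,[.47,.011],diff_step=1e-3);print('ring top',r.x,r.fun)
print('ball',atz('wrist',(233,499),.038,m))
w=cv2.imread('pics/w3.png');g=cv2.cvtColor(w,cv2.COLOR_BGR2GRAY)
print('col profile r165',g[165,262:290],g[165,352:378],'row profile c319',g[135:160,319])
E
```

```text
ring wrist [0.47524939 0.01304225] [ 0.0161325  -0.29750956  0.29687558]
ring top [0.47156667 0.0113245 ] [ 0.03267953 -0.03397443 -0.23161926  0.23172446]
ball [0.51439201 0.20509996 0.038     ]
col profile r165 [155 155 155 155 154 152 152 152 151 151 151 152 152 152 154 154 156 160
 114  60  69  71  72  69  61  47  40  39] [43 43 43 41 38 75 94 93 92 91 93 93 92 93 93 91 91 92 91 93 92 91 92 91
 92 91] row profile c319 [89 89 88 87 87 88 89 93 97 81 39 45 46 46 45 43 36 36 37 39 40 44 36 53
 53]
```

```bash
python3 - <<'E'
from h import *
plan([.4735,.0122,.228],frame([0,0,-1],[0,1,0]),8,20)
E
```

```text
[[20, -0, 0, 13, -0.001, 0.001, -0.0], [20, -0, 0, 13, -0.001, 0.001, -0.0], [20, -0, 1, 13, -0.001, 0.001, -0.0], [20, -0, -0, 12, -0.001, 0.001, -0.0], [20, -1, -0, 13, -0.001, 0.001, -0.0], [20, 0, 0, 13, -0.001, 0.001, -0.0], [20, 0, 0, 13, -0.001, 0.001, -0.0], [20, 0, 0, 13, -0.001, 0.001, -0.0]]
end err mm [ 0.02207305 -0.38738467 -0.16601086]
```

Call:
arm_command:
  motion:
    - [20, 0, 0, 13, -0.001, 0.001, 0]
    - [20, 0, 0, 13, -0.001, 0.001, 0]
    - [20, 0, 1, 13, 0, 0.001, 0]
    - [20, 0, 0, 12, -0.001, 0.001, 0]
    - [20, -1, 0, 13, 0, 0.001, 0]
    - [20, 0, 0, 13, -0.001, 0.001, 0]
    - [20, 0, 0, 13, 0, 0.001, 0]
    - [20, 0, 0, 13, 0, 0, 0]

```text
time_s: 11.75
tcp_pos: [0.4737, 0.0118, 0.2273]
ee_rot: [[-1.0, 0.003, -0.0], [0.003, 1.0, -0.0], [0.0, -0.0, -1.0]]
wrist_force: [-0.2, -0.4, -3.9]
gripper_width: 0.363
gripper_force: 30.0
```

Call:
arm_command:
  motion:
    - [20, 0, 0, 0, 0, 0, 0]
    - [20, 0, 0, 0, 0, 0, 0]

```text
time_s: 11.95
tcp_pos: [0.4738, 0.0118, 0.2281]
ee_rot: [[-1.0, 0.003, -0.0], [0.003, 1.0, -0.001], [0.0, -0.001, -1.0]]
wrist_force: [0.1, 0.0, -3.3]
gripper_width: 0.36
gripper_force: 30.0
```

```bash
python3 - <<'E'
from h import *
s=st();print(s['ee_rot'][:,2]);m=camera_model('wrist');w=capture('wrist')
p=s['tcp_pos']
im=w.copy();a=np.linspace(0,2*np.pi,90)
def draw(im,cam,c,rad,z,col,mm=None):
    for t in a:
        q=proj(cam,[c[0]+rad*np.cos(t),c[1]+rad*np.sin(t),z],mm)
        r_,c_=int(round(q[0])),int(round(q[1]))
        if 0<=r_<480 and 0<=c_<640: im[r_,c_]=col
draw(im,'wrist',p,.052,.001,(0,255,0),m)
X=p+s['ee_rot'][:,2]*.105
o,_=ray('wrist',(240,320),m);n=(X-o);D=np.linalg.norm(n);n/=D;u=np.cross(n,[0,1,0]);u/=np.linalg.norm(u);v=np.cross(n,u);rr=.046*np.sqrt(1-(.046/D)**2);cc=X-n*.046**2/D
for t in a:
    q=proj('wrist',cc+rr*(np.cos(t)*u+np.sin(t)*v),m);r_,c_=int(round(q[0])),int(round(q[1]))
    if 0<=r_<480 and 0<=c_<640: im[r_,c_]=(255,0,0)
S=capture('side');draw(S,'side',p,.052,.001,(0,255,0))
q=proj('side',p);r,c=int(q[0])-20,int(q[1])-40;print(r,c)
o=np.zeros((480,800,3),np.uint8);o[:,:480]=cv2.resize(im[100:300,220:420],(480,480),interpolation=cv2.INTER_CUBIC);o[:,480:]=cv2.resize(S[r:r+120,c:c+80],(320,480),interpolation=cv2.INTER_CUBIC);save('m4',o)
E
```

```text
11.95 [0.4738 0.0118 0.2281] [  21.1562    7.3156  -20.1351    0.0387  -62.5754 -111.334 ] [ 0.1335  0.0326 -3.2544] 31.351177205992677 29.997124085202813
[-0.0002 -0.0007 -1.    ]
192 334
```

View pics/m4.png

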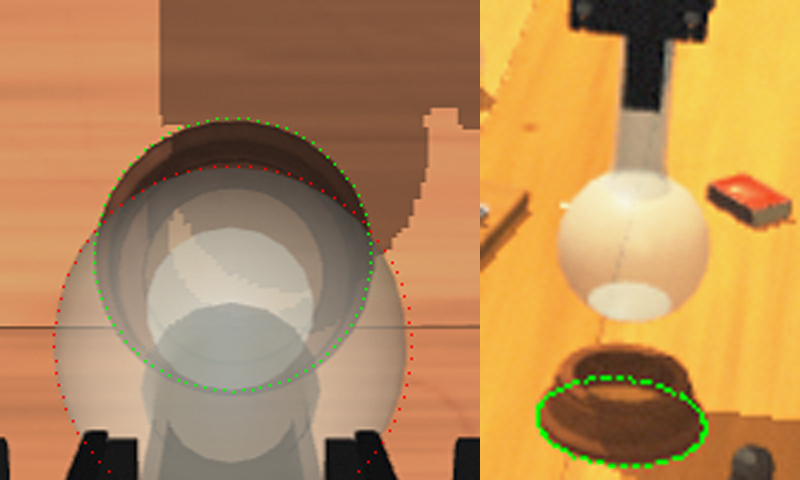

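The foot ring (green) and bulb (red) overlays coincide with the picture to within about 1 mm, so it's aligned. Lowering now.

Call:
arm_command:
  motion:
    - [20, 0, 0, 8, 0, 0, 0]
    - [20, 0, 0, 8, 0, 0, 0]
    - [20, 0, 0, 8, 0, 0, 0]
    - [20, 0, 0, 8, 0, 0, 0]
    - [20, 0, 0, 7, 0, 0, 0]
    - [20, 0, 0, 6, 0, 0, 0]
    - [20, 0, 0, 4, 0, 0, 0]
    - [20, 0, 0, 0, 0, 0, 0]

```text
time_s: 12.85
tcp_pos: [0.4731, 0.0119, 0.1782]
ee_rot: [[-1.0, 0.003, -0.002], [0.003, 1.0, -0.001], [0.002, -0.001, -1.0]]
wrist_force: [-0.8, -0.9, -4.0]
gripper_width: 0.364
gripper_force: 30.0
```

Call:
arm_command:
  motion:
    - [20, 0, 0, 1, 0, 0, 0]
    - [20, 0, 0, 1, 0, 0, 0]
    - [20, 0, 0, 0, 0, 0, 0]

```text
time_s: 13.15
tcp_pos: [0.4735, 0.012, 0.177]
ee_rot: [[-1.0, 0.003, -0.0], [0.003, 1.0, -0.0], [0.0, -0.0, -1.0]]
wrist_force: [0.1, -0.2, -3.7]
gripper_width: 0.359
gripper_force: 30.0
```

Call:
arm_command:
  motion:
    - [20, 0, 0, 1, 0, 0, 0]
    - [20, 0, 0, 0, 0, 0, 0]

```text
time_s: 13.35
tcp_pos: [0.4734, 0.012, 0.1758]
ee_rot: [[-1.0, 0.003, -0.001], [0.003, 1.0, -0.0], [0.001, -0.0, -1.0]]
wrist_force: [-0.5, 0.3, -3.7]
gripper_width: 0.361
gripper_force: 30.0
```

Call:
arm_command:
  motion:
    - [20, 0, 0, 1, 0, 0, 0]
    - [20, 0, 0, 0, 0, 0, 0]

```text
time_s: 13.55
tcp_pos: [0.4737, 0.0121, 0.175]
ee_rot: [[-1.0, 0.003, 0.0], [0.003, 1.0, -0.0], [-0.0, -0.0, -1.0]]
wrist_force: [-0.4, -0.1, -3.5]
gripper_width: 0.363
gripper_force: 30.0
```

Call:
arm_command:
  motion:
    - [20, 0, 0, 1, 0, 0, 0]
    - [20, 0, 0, 0, 0, 0, 0]

```text
time_s: 13.75
tcp_pos: [0.4741, 0.0122, 0.1745]
ee_rot: [[-1.0, 0.002, 0.001], [0.002, 1.0, -0.0], [-0.001, -0.0, -1.0]]
wrist_force: [0.4, 1.1, -0.3]
gripper_width: 0.366
gripper_force: 30.0
```

Call:
arm_command:
  motion:
    - [20, 0, 0, 0.5, 0, 0, 0]
    - [20, 0, 0, 0, 0, 0, 0]

```text
time_s: 13.95
tcp_pos: [0.4743, 0.0122, 0.1742]
ee_rot: [[-1.0, 0.002, 0.002], [0.002, 1.0, -0.0], [-0.002, -0.0, -1.0]]
wrist_force: [-0.0, 0.6, 2.3]
gripper_width: 0.362
gripper_force: 30.0
```

Contact is felt and the weight is on the ring. Releasing and backing straight up.

Call:
arm_command:
  motion:
    - [20, 0, 0, -0.4, 0, 0, 0]
    - [20, 0, 0, 0, 0, 0, 0]
    - [34, 0, 0, 0, 0, 0, 0]
    - [40, 0, 0, 0, 0, 0, 0]
    - [55, 0, 0, 0, 0, 0, 0]
    - [70, 0, 0, 0, 0, 0, 0]
    - [80, 0, 0, 0, 0, 0, 0]
    - [80, 0, 0, 0, 0, 0, 0]

```text
time_s: 14.75
tcp_pos: [0.4733, 0.0119, 0.1736]
ee_rot: [[-1.0, 0.003, -0.001], [0.003, 1.0, -0.0], [0.001, -0.0, -1.0]]
wrist_force: [0.1, 0.4, -0.5]
gripper_width: 0.734
gripper_force: 0.0
```

Call:
arm_command:
  motion:
    - [80, 0, 0, -3, 0, 0, 0]
    - [80, 0, 0, -8, 0, 0, 0]
    - [80, 0, 0, -15, 0, 0, 0]
    - [80, 0, 0, -20, 0, 0, 0]
    - [80, 0, 0, -20, 0, 0, 0]
    - [80, 0, 0, -20, 0, 0, 0]
    - [80, 0, 0, -10, 0, 0, 0]
    - [80, 0, 0, -4, 0, 0, 0]

```text
time_s: 15.55
tcp_pos: [0.4739, 0.0122, 0.2751]
ee_rot: [[-1.0, 0.003, 0.002], [0.003, 1.0, 0.001], [-0.002, 0.001, -1.0]]
wrist_force: [0.2, -0.7, -0.9]
gripper_width: 0.922
gripper_force: 0.0
```

Call:
arm_command:
  motion:
    - [80, 0, 0, 0, 0, 0, 0]
    - [80, 0, 0, 0, 0, 0, 0]

```text
time_s: 15.75
tcp_pos: [0.473, 0.012, 0.2728]
ee_rot: [[-1.0, 0.003, -0.002], [0.003, 1.0, -0.001], [0.002, -0.001, -1.0]]
wrist_force: [-0.1, -0.5, -0.9]
gripper_width: 0.921
gripper_force: 0.0
```

```bash
python3 - <<'E'
from h import *
s=st();m=camera_model('wrist');w=capture('wrist');S=capture('side');save('w5',w);save('s5',S)
L=np.array([.4741,.0122]);a=np.linspace(0,2*np.pi,60);im=w.copy()
for rad,z,col in ((.017,.214,(255,0,0)),(.014,.214,(255,0,0)),(.052,.001,(0,255,0))):
  for t in a:
    X=[L[0]+rad*np.cos(t),L[1]+rad*np.sin(t),z]
    for I,c,mm in ((im,'wrist',m),(S,'side',None)):
      q=proj(c,X,mm);r_,c_=int(round(q[0])),int(round(q[1]))
      if 0<=r_<480 and 0<=c_<640: I[r_,c_]=col
q=proj('side',[*L,.12]);r,c=int(q[0])-70,int(q[1])-40
o=np.zeros((480,800,3),np.uint8);o[:,:480]=cv2.resize(im[80:400,160:480],(480,480),interpolation=cv2.INTER_CUBIC);o[:,480:]=cv2.resize(S[r:r+120,c:c+80],(320,480),interpolation=cv2.INTER_CUBIC);save('m5',o);print(r,c,proj('side',[*L,.214]),proj('side',[*L,.068]))
for n,z in (('cork_ball',.038),): print([(f['location'],round(f['p'],2),atz('wrist',f['location'],z,m)) for f in find_in(n,'wrist')[:4]])
E
```

```text
15.75 [0.473  0.012  0.2728] [  21.1741    5.3347  -15.7435   -0.0228  -69.0595 -111.3353] [-0.1389 -0.4803 -0.8546] 80.12345556345603 0.0
184 331 [np.float64(218.1988433151902), np.float64(374.2712611751398)] [np.float64(273.1895589719188), np.float64(370.27939087402467)]
[([139.9, 541.7], 0.67, array([0.4141, 0.2103, 0.038 ])), ([219.8, 319.4], 0.66, array([0.4853, 0.0146, 0.038 ])), ([248.2, 524.5], 0.58, array([0.5132, 0.2074, 0.038 ])), ([313.2, 481.9], 0.45, array([0.5793, 0.1739, 0.038 ]))]
```

View pics/m5.png

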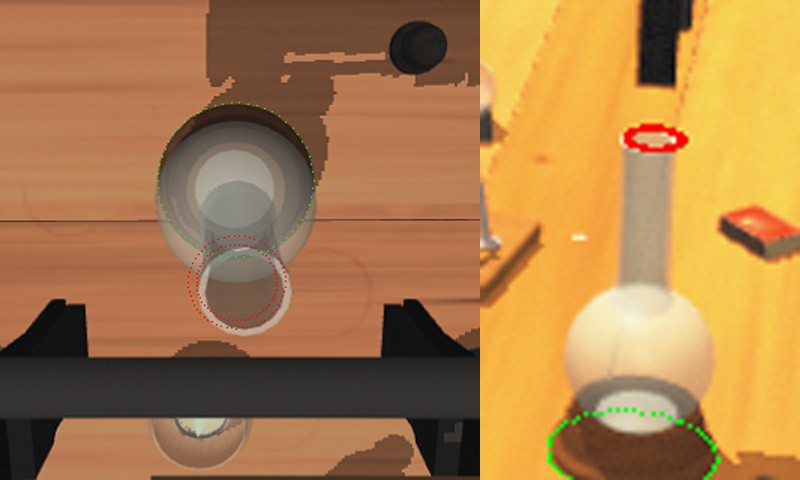

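The decanter stands by itself in the ring. The lip is at crop (244,289), about 3 mm in +y and 2 mm in +x from plumb, a lean of roughly 1.5°. That counts as upright. I'll measure the mouth and ball numerically and move over the ball.

```bash
python3 - <<'E'
from h import *
w=cv2.imread('pics/w5.png');m=camera_model('wrist');g=cv2.cvtColor(w,cv2.COLOR_BGR2GRAY)
sub=g[230:312,270:380]
h=cv2.HoughCircles(cv2.resize(sub,None,fx=3,fy=3,interpolation=cv2.INTER_CUBIC),cv2.HOUGH_GRADIENT,1,200,param1=120,param2=20,minRadius=70,maxRadius=110);print(h)
for q in h[0][:1]: rc=(230+q[1]/3-.33,270+q[0]/3-.33);print(rc,atz('wrist',rc,.214,m))
print(atz('wrist',(272.7,322.7),.214,m))
plan([.500,.140,.275],frame([0,0,-1],[0,1,0]),8,80)
s=dict(sense());s['tcp_pos']=np.array([.5,.14,.275]);s['ee_rot']=frame([0,0,-1],[0,1,0])
plan([.513,.206,.15],frame([0,0,-1],[0,1,0]),8,80,s)
E
```

```text
[[[159.5 125.5  81.6]]]
(np.float32(271.50336), np.float32(322.83667)) [0.47602823 0.01502884 0.214     ]
[0.47669165 0.01495797 0.214     ]
[[80, -3, 16, -0, -0, -0, -0.0], [80, -4, 16, -1, -0, -0, -0.0], [80, -3, 16, 0, -0, -0, -0.0], [80, -3, 16, -0, -0, -0, -0.0], [80, -4, 16, -0, -0, -0, -0.0], [80, -3, 16, -1, -0, -0, -0.0], [80, -3, 16, -0, -0, -0, -0.0], [80, -4, 16, -0, -0, -0, -0.0]]
end err mm [ 0.46882507 -0.14749932 -0.3198676 ]
[[80, -2, 8, 16, 0, 0, 0.0], [80, -1, 8, 15, 0, 0, 0.0], [80, -2, 9, 16, 0, 0, 0.0], [80, -1, 8, 15, 0, 0, 0.0], [80, -2, 8, 16, 0, 0, 0.0], [80, -2, 8, 16, 0, 0, 0.0], [80, -1, 9, 15, 0, 0, 0.0], [80, -2, 8, 16, 0, 0, 0.0]]
end err mm [ 0.00000000e+00  8.32667268e-14 -8.32667268e-14]
```

Call:
arm_command:
  motion:
    - [80, -3, 16, 0, 0, 0, 0]
    - [80, -4, 16, -1, 0, 0, 0]
    - [80, -3, 16, 0, 0, 0, 0]
    - [80, -3, 16, 0, 0, 0, 0]
    - [80, -4, 16, 0, 0, 0, 0]
    - [80, -3, 16, -1, 0, 0, 0]
    - [80, -3, 16, 0, 0, 0, 0]
    - [80, -4, 16, 0, 0, 0, 0]

```text
time_s: 16.7
tcp_pos: [0.501, 0.1414, 0.2757]
ee_rot: [[-1.0, 0.002, -0.001], [0.002, 1.0, -0.0], [0.001, -0.0, -1.0]]
wrist_force: [-0.6, -0.3, 0.4]
gripper_width: 0.922
gripper_force: 0.0
```

Call:
arm_command:
  motion:
    - [80, -2, 8, 16, 0, 0, 0]
    - [80, -1, 8, 15, 0, 0, 0]
    - [80, -2, 9, 16, 0, 0, 0]
    - [80, -1, 8, 15, 0, 0, 0]
    - [80, -2, 8, 16, 0, 0, 0]
    - [80, -2, 8, 16, 0, 0, 0]
    - [80, -1, 9, 15, 0, 0, 0]
    - [80, -2, 8, 16, 0, 0, 0]

```text
time_s: 17.5
tcp_pos: [0.5142, 0.2071, 0.15]
ee_rot: [[-1.0, 0.003, -0.0], [0.003, 1.0, -0.0], [0.0, -0.0, -1.0]]
wrist_force: [0.5, 0.3, -0.9]
gripper_width: 0.919
gripper_force: 0.0
```

Call:
arm_command:
  motion:
    - [80, 0, 0, 0, 0, 0, 0]
    - [80, 0, 0, 0, 0, 0, 0]

```text
time_s: 17.7
tcp_pos: [0.5141, 0.2063, 0.1507]
ee_rot: [[-1.0, 0.002, -0.001], [0.002, 1.0, -0.001], [0.001, -0.001, -1.0]]
wrist_force: [1.1, -0.2, 0.5]
gripper_width: 0.917
gripper_force: 0.0
```

```bash
python3 - <<'E'
from h import *
s=st();m=camera_model('wrist');w=capture('wrist');save('w6',w)
for n,z in (('cork_ball',.038),('ball_rest',.015)): print(n,[(f['location'],round(f['p'],2),atz('wrist',f['location'],z,m)) for f in find_in(n,'wrist')[:4]])
q=proj('wrist',[.513,.206,.038],m);print('exp',q,proj('wrist',[.513,.206+.023,.038],m))
g=cv2.cvtColor(w,cv2.COLOR_RGB2GRAY);r0,c0=int(q[0])-90,int(q[1])-100
h=cv2.HoughCircles(g[r0:r0+180,c0:c0+200],cv2.HOUGH_GRADIENT,1,60,param1=100,param2=15,minRadius=40,maxRadius=70)
for k in h[0][:4]: rc=(r0+k[1],c0+k[0]);print(k[2],rc,atz('wrist',rc,.038,m))
E
```

```text
17.7 [0.5141 0.2063 0.1507] [  38.6367   19.3366  -16.0943    0.0114  -54.644  -128.7681] [ 1.1351 -0.2414  0.5184] 79.78136919269365 0.0
cork_ball [([239.8, 317.4], 0.7, array([0.514 , 0.2066, 0.038 ])), ([80.2, 333.5], 0.69, array([0.4173, 0.2162, 0.038 ])), ([373.6, 282.7], 0.59, array([0.611 , 0.1822, 0.038 ]))]
ball_rest [([203.6, 314.0], 0.68, array([0.4943, 0.2044, 0.015 ]))]
exp [np.float64(238.35947779066257), np.float64(316.3934490649082)] [np.float64(238.30418381105002), np.float64(352.0593091632587)]
40.5 (np.float32(231.5), np.float32(316.5)) [0.5084 0.2061 0.038 ]
```

```bash
python3 - <<'E'
from h import *
m=camera_model('wrist');w=cv2.imread('pics/w6.png');g=cv2.cvtColor(w,cv2.COLOR_BGR2GRAY)
h=cv2.HoughCircles(g[170:310,240:395],cv2.HOUGH_GRADIENT,1,5,param1=100,param2=8,minRadius=33,maxRadius=39)
for k in h[0][:5]: rc=(170+k[1],240+k[0]);print(k[2],rc,atz('wrist',rc,.038,m))
hsv=cv2.cvtColor(w,cv2.COLOR_BGR2HSV)
print('row 239 cols 264..370:\n',w[239,266:372:3].tolist());print('col 316 rows 180..:\n',w[185:300:3,316].tolist())
E
```

```text
35.1 (np.float32(240.5), np.float32(318.5)) [0.51524011 0.20731078 0.038     ]
37.3 (np.float32(227.5), np.float32(317.5)) [0.50658605 0.20667596 0.038     ]
38.4 (np.float32(241.5), np.float32(313.5)) [0.51590257 0.20406611 0.038     ]
38.4 (np.float32(233.5), np.float32(321.5)) [0.5105691  0.20925209 0.038     ]
38.4 (np.float32(247.5), np.float32(266.5)) [0.51986258 0.17345454 0.038     ]
row 239 cols 264..370:
 [[86, 127, 200], [85, 127, 200], [85, 127, 200], [86, 127, 200], [86, 128, 200], [88, 131, 206], [51, 72, 96], [74, 104, 143], [76, 107, 147], [77, 110, 150], [78, 112, 153], [78, 110, 150], [82, 117, 161], [97, 138, 192], [100, 143, 198], [95, 136, 186], [103, 148, 202], [93, 133, 183], [78, 111, 153], [77, 109, 150], [78, 112, 154], [78, 111, 153], [68, 95, 130], [69, 97, 132], [75, 107, 147], [73, 102, 141], [52, 72, 97], [54, 75, 101], [55, 77, 104], [62, 91, 139], [83, 124, 197], [83, 124, 196], [84, 124, 197], [84, 124, 197], [83, 124, 197], [84, 125, 198]]
col 316 rows 180..:
 [[54, 78, 120], [55, 78, 120], [34, 45, 67], [27, 35, 53], [26, 34, 53], [26, 33, 49], [21, 26, 39], [35, 48, 62], [37, 50, 67], [39, 53, 70], [56, 78, 106], [62, 87, 119], [67, 95, 131], [72, 102, 141], [73, 104, 142], [74, 103, 142], [82, 116, 159], [96, 137, 191], [99, 142, 196], [94, 134, 184], [95, 135, 187], [99, 142, 196], [96, 138, 190], [100, 143, 198], [99, 143, 197], [93, 133, 185], [83, 119, 164], [83, 119, 165], [81, 116, 160], [69, 97, 132], [68, 94, 127], [87, 131, 201], [74, 111, 174], [50, 75, 117], [81, 121, 190], [86, 128, 200], [86, 129, 200], [87, 131, 200], [86, 128, 200]]
```

Ball edges run cols 284–353 and rows 205–276, so it is at (0.515, 0.207). Its radius matches 23 mm. I'll descend and grip.

Call:
arm_command:
  motion:
    - [80, -1, 1, 18, 0, 0, 0]
    - [80, 0, 0, 20, 0, 0, 0]
    - [80, 0, 0, 20, 0, 0, 0]
    - [80, 0, 0, 20, 0, 0, 0]
    - [80, 0, 0, 18, 0, 0, 0]
    - [80, 0, 0, 14, 0, 0, 0]
    - [80, 0, 0, 9, 0, 0, 0]
    - [80, 0, 0, 0, 0, 0, 0]

```text
time_s: 18.65
tcp_pos: [0.5146, 0.2064, 0.0311]
ee_rot: [[-1.0, 0.003, -0.002], [0.003, 1.0, -0.001], [0.002, -0.001, -1.0]]
wrist_force: [-0.3, -0.8, -0.7]
gripper_width: 0.922
gripper_force: 0.0
```

Call:
arm_command:
  motion:
    - [65, 0, 0, 0, 0, 0, 0]
    - [58, 0, 0, 0, 0, 0, 0]
    - [54, 0, 0, 0, 0, 0, 0]
    - [50, 0, 0, 0, 0, 0, 0]
    - [47, 0, 0, 0, 0, 0, 0]
    - [44, 0, 0, 0, 0, 0, 0]
    - [42, 0, 0, 0, 0, 0, 0]
    - [40, 0, 0, 0, 0, 0, 0]

```text
time_s: 19.45
tcp_pos: [0.515, 0.207, 0.0318]
ee_rot: [[-1.0, 0.003, -0.0], [0.003, 1.0, -0.0], [0.0, -0.0, -1.0]]
wrist_force: [-0.4, -0.2, 0.6]
gripper_width: 0.513
gripper_force: 30.0
```

Call:
arm_command:
  motion:
    - [40, 0, 0, 0, 0, 0, 0]
    - [40, 0, 0, 0, 0, 0, 0]

```text
time_s: 19.65
tcp_pos: [0.515, 0.2069, 0.0317]
ee_rot: [[-1.0, 0.003, -0.0], [0.003, 1.0, -0.0], [0.0, -0.0, -1.0]]
wrist_force: [-1.7, 0.6, 0.6]
gripper_width: 0.513
gripper_force: 30.0
```

Call:
arm_command:
  motion:
    - [40, 0, 0, -5, 0, 0, 0]
    - [40, 0, 0, -15, 0, 0, 0]
    - [40, 0, 0, -30, 0, 0, 0]
    - [40, 0, 0, -40, 0, 0, 0]
    - [40, 0, 0, -40, 0, 0, 0]
    - [40, 0, 0, -40, 0, 0, 0]
    - [40, 0, 0, -40, 0, 0, 0]
    - [40, 0, 0, -25, 0, 0, 0]

```text
time_s: 20.45
tcp_pos: [0.5156, 0.207, 0.2706]
ee_rot: [[-1.0, 0.003, 0.004], [0.003, 1.0, 0.002], [-0.004, 0.002, -1.0]]
wrist_force: [-0.1, 0.3, 0.0]
gripper_width: 0.512
gripper_force: 30.0
```

```bash
python3 - <<'E'
from h import *
s=st()
w=capture('top');S=capture('side')
print([(f['location'],round(f['p'],2)) for f in find_in('cork_ball','side')[:4]],'exp',proj('side',s['tcp_pos']+[0,0,.006]))
print([(f['location'],round(f['p'],2)) for f in find_in('ball_rest','side')[:3]],proj('side',[.515,.207,.011]))
plan([.4763,.0150,.272],frame([0,0,-1],[0,1,0]),16,40)
E
```

```text
20.45 [0.5156 0.207  0.2706] [  38.6087   13.6308   -5.8423    0.0435  -70.2891 -128.7724] [-0.089   0.2723  0.0044] 44.563929418409344 29.9999937415123
[([342.2, 384.3], 0.78), ([318.3, 299.5], 0.78), ([224.2, 348.6], 0.71)] exp [np.float64(225.70608863007322), np.float64(344.99270943609514)]
[([337.0, 341.6], 0.55)] [np.float64(335.888588327902), np.float64(339.8187769488074)]
[[40, 2, -12, -0, 0, -0, -0.0], [40, 3, -12, -1, 0, -0, -0.0], [40, 2, -12, 0, 0, -0, -0.0], [40, 2, -12, -0, 0, -0, -0.0], [40, 3, -12, -1, 0, -0, -0.0], [40, 2, -12, 0, 0, -0, -0.0], [40, 3, -12, -0, 0, -0, -0.0], [40, 2, -12, -1, 0, -0, -0.0]]
[[40, 2, -12, 0, 0, -0, -0.0], [40, 3, -12, -0, 0, -0, -0.0], [40, 2, -12, -1, 0, -0, -0.0], [40, 2, -12, 0, 0, -0, -0.0], [40, 3, -12, -0, 0, -0, -0.0], [40, 2, -12, -0, 0, -0, -0.0], [40, 2, -12, -1, 0, -0, -0.0], [40, 3, -12, -0, 0, -0, -0.0]]
end err mm [-0.2626 -0.1007 -0.1353]
```

The ball is in the gripper (side 224,348) and the pedestal stayed put. Carrying it over the mouth.

Call:
arm_command:
  motion:
    - [40, 2, -12, 0, 0, 0, 0]
    - [40, 3, -12, -1, 0, 0, 0]
    - [40, 2, -12, 0, 0, 0, 0]
    - [40, 2, -12, 0, 0, 0, 0]
    - [40, 3, -12, -1, 0, 0, 0]
    - [40, 2, -12, 0, 0, 0, 0]
    - [40, 3, -12, 0, 0, 0, 0]
    - [40, 2, -12, -1, 0, 0, 0]

```text
time_s: 21.45
tcp_pos: [0.4954, 0.1098, 0.2697]
ee_rot: [[-1.0, 0.003, -0.001], [0.003, 1.0, -0.0], [0.001, -0.0, -1.0]]
wrist_force: [0.7, 0.2, -0.4]
gripper_width: 0.515
gripper_force: 30.0
```

Call:
arm_command:
  motion:
    - [40, 2, -12, 0, 0, 0, 0]
    - [40, 3, -12, 0, 0, 0, 0]
    - [40, 2, -12, -1, 0, 0, 0]
    - [40, 2, -12, 0, 0, 0, 0]
    - [40, 3, -12, 0, 0, 0, 0]
    - [40, 2, -12, 0, 0, 0, 0]
    - [40, 2, -12, -1, 0, 0, 0]
    - [40, 3, -12, 0, 0, 0, 0]

```text
time_s: 22.25
tcp_pos: [0.4765, 0.014, 0.2719]
ee_rot: [[-1.0, 0.003, -0.0], [0.003, 1.0, -0.0], [0.0, -0.0, -1.0]]
wrist_force: [-0.8, 0.6, -0.5]
gripper_width: 0.512
gripper_force: 30.0
```

Call:
arm_command:
  motion:
    - [40, 0, 0, 0, 0, 0, 0]
    - [40, 0, 0, 0, 0, 0, 0]
    - [40, 0, 0, 0, 0, 0, 0]

```text
time_s: 22.55
tcp_pos: [0.4767, 0.0152, 0.2717]
ee_rot: [[-1.0, 0.003, -0.0], [0.003, 1.0, -0.0], [0.0, -0.0, -1.0]]
wrist_force: [0.1, 0.3, 0.3]
gripper_width: 0.514
gripper_force: 30.0
```

```bash
python3 - <<'E'
from h import *
s=st();m=camera_model('wrist');w=capture('wrist');save('w7',w);g=cv2.cvtColor(w,cv2.COLOR_RGB2GRAY)
q=proj('wrist',[.4763,.0150,.214],m);print(q,proj('wrist',[.4763,.0320,.214],m))
r0,c0=int(q[0])-45,int(q[1])-50
h=cv2.HoughCircles(cv2.resize(g[r0:r0+85,c0:c0+100],None,fx=3,fy=3,interpolation=cv2.INTER_CUBIC),cv2.HOUGH_GRADIENT,1,20,param1=120,param2=15,minRadius=70,maxRadius=110)
for k in (h[0][:4] if h is not None else []): rc=(r0+k[1]/3-.33,c0+k[0]/3-.33);print(k[2]/3,rc,atz('wrist',rc,.214,m))
im=w.copy();a=np.linspace(0,6.28,60)
for t in a:
  for rad in (.017,.014):
    q=proj('wrist',[.4763+rad*np.cos(t),.015+rad*np.sin(t),.214],m);im[int(round(q[0])),int(round(q[1]))]=(255,0,0)
S=capture('side');x=proj('side',[.475,.013,.2]);r,c=int(x[0])-60,int(x[1])-40
o=np.zeros((480,800,3),np.uint8);o[:,:480]=cv2.resize(im[180:400,210:430],(480,480),interpolation=cv2.INTER_CUBIC);o[:,480:]=cv2.resize(S[r:r+120,c:c+80],(320,480),interpolation=cv2.INTER_CUBIC);save('m7',o)
E
```

```text
22.55 [0.4767 0.0152 0.2717] [  21.408     5.711   -15.4848   -0.0008  -68.8322 -111.5532] [0.1458 0.3277 0.2898] 44.693897868279755 30.00002235174179
[np.float64(266.1090187578649), np.float64(316.4406060728927)] [np.float64(266.04385724127786), np.float64(349.05445167709985)]
32.866665 (np.float32(271.50336), np.float32(316.50336)) [0.4793 0.015  0.214 ]
25.4 (np.float32(262.50336), np.float32(316.50336)) [0.4743 0.015  0.214 ]
```

View pics/m7.png

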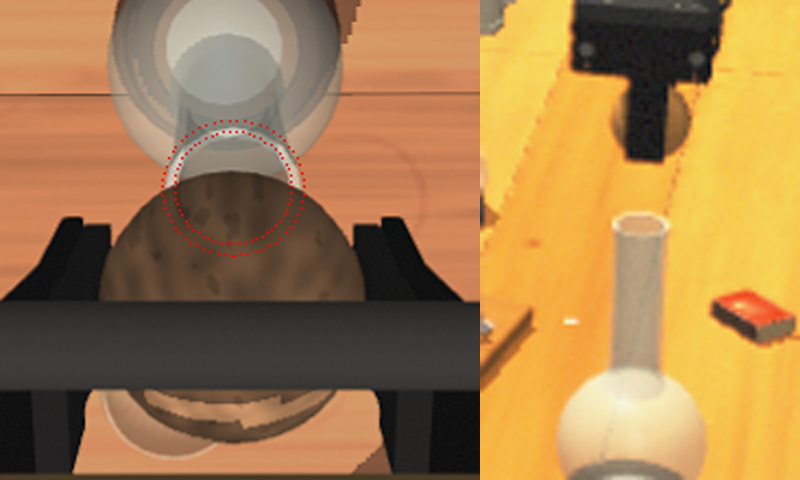

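The lip is visible at crop cols 163–301, top row 127. That puts the mouth about 1.7 mm further in +x than assumed, and the side view agrees. The cork ball is held centred in y. I'll shift 1.7 mm and lower.

Call:
arm_command:
  motion:
    - [40, -1.7, 0, 6, 0, 0, 0]
    - [40, 0, 0, 8, 0, 0, 0]
    - [40, 0, 0, 8, 0, 0, 0]
    - [40, 0, 0, 7, 0, 0, 0]
    - [40, 0, 0, 6, 0, 0, 0]
    - [40, 0, 0, 4, 0, 0, 0]
    - [40, 0, 0, 2, 0, 0, 0]
    - [40, 0, 0, 0, 0, 0, 0]

```text
time_s: 23.45
tcp_pos: [0.4781, 0.015, 0.2306]
ee_rot: [[-1.0, 0.003, -0.001], [0.003, 1.0, -0.0], [0.001, -0.0, -1.0]]
wrist_force: [0.0, -0.5, -0.3]
gripper_width: 0.514
gripper_force: 30.0
```

Call:
arm_command:
  motion:
    - [40, 0, 0, 1, 0, 0, 0]
    - [40, 0, 0, 1, 0, 0, 0]
    - [40, 0, 0, 0, 0, 0, 0]

```text
time_s: 23.75
tcp_pos: [0.4782, 0.015, 0.2288]
ee_rot: [[-1.0, 0.003, -0.0], [0.003, 1.0, -0.0], [0.0, -0.0, -1.0]]
wrist_force: [0.5, -0.8, 0.5]
gripper_width: 0.517
gripper_force: 30.0
```

Call:
arm_command:
  motion:
    - [40, 0, 0, 0.7, 0, 0, 0]
    - [40, 0, 0, 0, 0, 0, 0]
    - [40, 0, 0, 0, 0, 0, 0]

```text
time_s: 24.05
tcp_pos: [0.4782, 0.015, 0.2281]
ee_rot: [[-1.0, 0.003, -0.001], [0.003, 1.0, -0.0], [0.001, -0.0, -1.0]]
wrist_force: [0.7, -1.1, -0.5]
gripper_width: 0.513
gripper_force: 30.0
```

Call:
arm_command:
  motion:
    - [40, 0, 0, 0.7, 0, 0, 0]
    - [40, 0, 0, 0, 0, 0, 0]
    - [40, 0, 0, 0, 0, 0, 0]

```text
time_s: 24.35
tcp_pos: [0.4782, 0.015, 0.2273]
ee_rot: [[-1.0, 0.003, -0.001], [0.003, 1.0, -0.0], [0.001, -0.0, -1.0]]
wrist_force: [-1.2, 0.5, 0.5]
gripper_width: 0.512
gripper_force: 30.0
```

Call:
arm_command:
  motion:
    - [40, 0, 0, 0.6, 0, 0, 0]
    - [40, 0, 0, 0, 0, 0, 0]
    - [40, 0, 0, 0, 0, 0, 0]

```text
time_s: 24.65
tcp_pos: [0.4782, 0.015, 0.2267]
ee_rot: [[-1.0, 0.003, -0.001], [0.003, 1.0, -0.0], [0.001, -0.0, -1.0]]
wrist_force: [0.3, -0.7, 0.4]
gripper_width: 0.512
gripper_force: 30.0
```

Call:
arm_command:
  motion:
    - [40, 0, 0, 0.5, 0, 0, 0]
    - [40, 0, 0, 0, 0, 0, 0]
    - [40, 0, 0, 0, 0, 0, 0]

```text
time_s: 24.95
tcp_pos: [0.4782, 0.015, 0.2263]
ee_rot: [[-1.0, 0.003, -0.001], [0.003, 1.0, -0.0], [0.001, -0.0, -1.0]]
wrist_force: [-0.5, 0.2, 0.8]
gripper_width: 0.515
gripper_force: 30.0
```

Call:
arm_command:
  motion:
    - [40, 0, 0, 0.5, 0, 0, 0]
    - [40, 0, 0, 0, 0, 0, 0]
    - [40, 0, 0, 0, 0, 0, 0]

```text
time_s: 25.25
tcp_pos: [0.4783, 0.015, 0.2258]
ee_rot: [[-1.0, 0.003, -0.0], [0.003, 1.0, -0.0], [0.0, -0.0, -1.0]]
wrist_force: [-0.2, 0.4, 0.6]
gripper_width: 0.51
gripper_force: 30.0
```

Call:
arm_command:
  motion:
    - [40, 0, 0, 0.4, 0, 0, 0]
    - [40, 0, 0, 0, 0, 0, 0]
    - [40, 0, 0, 0, 0, 0, 0]

```text
time_s: 25.55
tcp_pos: [0.4783, 0.015, 0.2256]
ee_rot: [[-1.0, 0.003, -0.0], [0.003, 1.0, -0.0], [0.0, -0.0, -1.0]]
wrist_force: [-0.4, -0.2, 1.6]
gripper_width: 0.513
gripper_force: 30.0
```

```bash
python3 - <<'E'
from h import *
f=[]
for i in range(8):
    w=capture('side');f.append(sense()['wrist_force'])
print(np.mean(f,0),np.std(f,0));st();save('s8',w)
E
```

```text
[ 0.17555378 -0.1253959   2.34210024] [0.4081318  0.54317601 0.43126014]
25.95 [0.4783 0.015  0.2255] [  21.3121    7.911   -19.8137    0.0099  -62.2955 -111.4749] [ 0.4482 -0.0646  2.1701] 44.92670316325225 30.000447928905487
```

Contact is 2.3 N straight up at the expected height, so the ball is seated. Opening gently.

Call:
arm_command:
  motion:
    - [40, 0, 0, -0.2, 0, 0, 0]
    - [45.5, 0, 0, 0, 0, 0, 0]
    - [47, 0, 0, 0, 0, 0, 0]
    - [50, 0, 0, 0, 0, 0, 0]
    - [60, 0, 0, 0, 0, 0, 0]
    - [75, 0, 0, 0, 0, 0, 0]
    - [80, 0, 0, 0, 0, 0, 0]
    - [80, 0, 0, 0, 0, 0, 0]

```text
time_s: 26.75
tcp_pos: [0.4781, 0.015, 0.2255]
ee_rot: [[-1.0, 0.003, -0.001], [0.003, 1.0, -0.0], [0.001, -0.0, -1.0]]
wrist_force: [0.4, -0.1, -0.2]
gripper_width: 0.846
gripper_force: 0.0
```

Call:
arm_command:
  motion:
    - [80, 0, 0, 0, 0, 0, 0]
    - [80, 0, 0, -3, 0, 0, 0]
    - [80, 0, 0, -8, 0, 0, 0]
    - [80, 0, 0, -15, 0, 0, 0]
    - [80, 0, 0, -20, 0, 0, 0]
    - [80, 0, 0, -25, 0, 0, 0]
    - [80, 0, 0, -20, 0, 0, 0]
    - [80, 0, 0, -10, 0, 0, 0]

```text
time_s: 27.55
tcp_pos: [0.479, 0.0151, 0.3293]
ee_rot: [[-1.0, 0.003, 0.004], [0.003, 1.0, 0.001], [-0.004, 0.001, -1.0]]
wrist_force: [0.3, -0.6, -1.1]
gripper_width: 0.92
gripper_force: 0.0
```

Call:
arm_command:
  motion:
    - [80, 0, 0, 0, 0, 0, 0]
    - [80, 0, 0, 0, 0, 0, 0]
    - [80, 0, 0, 0, 0, 0, 0]

```text
time_s: 27.85
tcp_pos: [0.4777, 0.0149, 0.3253]
ee_rot: [[-1.0, 0.003, -0.003], [0.003, 1.0, -0.001], [0.003, -0.001, -1.0]]
wrist_force: [-0.2, -0.1, -0.9]
gripper_width: 0.92
gripper_force: 0.0
```

```bash
python3 - <<'E'
from h import *
s=st();m=camera_model('wrist');w=capture('wrist');S=capture('side');save('w9',w);save('s9',S)
for c,X in (('wrist',[.4783,.015,.232]),('side',[.4783,.015,.232])):
  mm=m if c=='wrist' else None
  print(c,'exp',proj(c,X,mm),[(np.round(f['location'],1),round(f['p'],2)) for f in find_in('cork_ball',c)[:5]], 'dec',[(np.round(f['location'],1),round(f['p'],2)) for f in find_in('decanter',c)[:2]], proj(c,[.4741,.0122,.068],mm))
q=proj('wrist',[.4783,.015,.232],m);r=proj('wrist',[.4783,.038,.232],m)[1]-q[1];print('r',r)
g=cv2.cvtColor(w,cv2.COLOR_RGB2GRAY);r0,c0=max(0,int(q[0])-70),int(q[1])-80
h=cv2.HoughCircles(g[r0:r0+140,c0:c0+160],cv2.HOUGH_GRADIENT,1,5,param1=100,param2=8,minRadius=int(r-4),maxRadius=int(r+4))
for k in (h[0][:3] if h is not None else []): rc=(r0+k[1],c0+k[0]);print(k[2],rc,atz('wrist',rc,.232,m))
E
```

```text
27.85 [0.4777 0.0149 0.3253] [  21.3131    4.2256   -9.5104   -0.022   -76.4422 -111.4741] [-0.2294 -0.0537 -0.9395] 80.05064904417904 0.0
wrist exp [np.float64(249.56069419398557), np.float64(316.9440670349627)] [(array([300.8, 470.2]), 0.96), (array([135.1, 516.1]), 0.87), (array([249.7, 318.2]), 0.85)] dec [(array([188.8, 313.9]), 0.68), (array([308.9, 290.3]), 0.35)] [np.float64(199.151146276847), np.float64(313.76350368506917)]
side exp [np.float64(211.3479504573168), np.float64(372.840776607286)] [(array([212.5, 373.1]), 0.88), (array([319.8, 299.5]), 0.71), (array([342.5, 386.7]), 0.56)] dec [(array([266.5, 369.2]), 0.9)] [np.float64(273.1895589719188), np.float64(370.27939087402467)]
r 38.1909323668317
38.0 (np.float32(249.5), np.float32(317.5)) [0.4783 0.0153 0.232 ]
35.8 (np.float32(192.5), np.float32(325.5)) [0.4438 0.02   0.232 ]
36.9 (np.float32(193.5), np.float32(305.5)) [0.4444 0.0084 0.232 ]
```

The ball sits on the mouth at exactly the expected point in both cameras, and the decanter is upright. Handing in.

```bash
python3 -c "
from station import *
print(finish_job())"
```

```text
the job is handed in; nothing more can be done
None
```

The decanter stands by itself in the ring stand, leaning about 1.8°, and the cork ball is seated on its mouth; I left the other things alone and handed the job in after about 28 s of robot time.

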